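# Load the free socket of a soak tray

## Robot

A 7-joint arm with a two-finger parallel gripper is mounted at the origin on a cart in front of the work surface, level with it; the furniture and walls round the work are solid. World frame = base frame: x ahead of the robot, y to its left, z up, the work surface at z = 0. Lengths are in m, angles in rad, forces in N, time in s.
With the tool pointing down it reaches from about 0.35 to 0.9 m from the base axis. Payload 8.1 kg.
Tool frame: the origin (TCP) lies at the very end of the fingers, on their centre line; the grasp point (between the pads) lies 19 mm behind it (grasp_offset is the distance from the TCP to the grasp point, in m); z points along the fingers, y is the line along which they close (so a half turn about z gives the same grasp; the last joint's range is limited). The gripper opens to 92 mm and grips with 3 to 60 N. Pads are 19 mm wide; open, the fingers measure 130 mm over their backs; the gripper's body (75 mm by 190 mm) begins 47 mm behind the grasp point.
Start: joints at [-1.405, 0.434, 0.025, 1.573, -0.012, 1.134, -0.075], TCP at [0.166, 0.603, 0.227] pointing down, gripper open.
Joint ranges: [-2.62, 2.62], [-0.44, 2.09], [-1.27, 1.32], [0.08, 2.57], [-1.32, 4.46], [0.12, 2], [-2.74, 2.74]. Speed limits (rad/s): [2.22, 2.22, 3.01, 3.01, 3.14, 3.14, 3.14].

## Interface

Orientations are given as a rotation vector (axis times angle).
In Python, from cell import observe, get_image, camera_params, sign_off, silhouettes, grasp_offset gives the robot as it stands. The module is installed in compiled form; this text tells all that it offers.
- The arm moves only by the tool jog_arm, never from a script. Its argument "motion" is a list that holds one entry, the list of rows, each a list of 7 numbers: the shift along the tool's x, y, z in m, then the turn, a rotation vector about the tool's x, y, z in rad, then the closure, from -1 (fully open) to 1 (shut), so that 0 is half open. In form: [[[dx, dy, dz, wx, wy, wz, hand], ...]]. A call has 1 to 10 rows; each row is the pose to reach, as a shift and turn from the pose commanded when the call began, along the tool's axes at that moment; what a row does not reach only later rows make up. A row lasts 1/12 s, in which the tool goes at most 41.7 mm and 7.16 degrees, less where a joint would pass 70% of its speed; a pose out of reach is approached as far as the arm can. A call with a gripper value outside its range is refused whole. The fingers move at their own pace and stop on an object; "force" is the grip in N (left out, the last holds). Time passes only in rows, so rows that repeat a pose let the fingers close. It gives the time, the measured TCP pose, the force, the opening and the grip force at its end, in the units of the state.
- observe(): the state, without advancing time (a new reading comes with each control period).
- get_image(name): name is "side" or "top" or "wrist"; returns the picture (384x512x3 uint8, red, green, blue); there is no depth.
- camera_params(name): a dict with "vertical_fov" (degrees; the focal length in pixels is half the picture's height over the tangent of half this angle, whatever the lens; pixels are square), "cx", "cy" (the principal point, pixels), "T" (4x4, takes a point from camera to world coordinates). Camera axes: x right, y down, z forward; pixel columns grow to the right and rows downward; lengths in m; the calibration is good to about 2 mm. The wrist camera is an equidistant fisheye: a pixel r from the principal point sees the ray r / f radians off the axis. A picture is of the moment at which its call begins: read the wrist's pose just before it. camera_params takes no time and is no camera call; for the wrist camera it gives the pose at the moment of the call.
- sign_off(): hands the job in; it is judged then, once.
Trained networks look in the newest picture that a camera, given by its name, has taken for a name from the list of things; names that differ only in an ending like _2 or _b are one class to them, and where a whole thing is asked for, a point or a joint stands for the part that bears it (a point fixed in the world has none). Each returns a list of dicts, best first, with "p" (0 to 1); they miss things now and then, are a little off and sometimes report something else, mostly with a low value. They report only what shows in the picture. A call takes as long as a camera call.
- silhouettes(query, camera): "mask" (384x512 bool, what is visible of it) and "pixel" ([column, row] in pixels, amid what is visible of it).
The state is a dict: "clock": time; "joints": joint angles; "dq": joint speeds; "joint_efforts": joint torques, N m; "position": TCP position; "ee_rot": TCP orientation; "force": force on the tool from outside, world axes, zero at the start; "ft_torque": the same for the moment, N m; "width": opening from 0.0 (shut) to 1.0 (fully open); "gripper_force": force on a finger pad.
Only numpy, scipy, OpenCV 4.12 (cv2) and the standard library are available. Lean on these libraries where they do the work, as an engineer would, in place of code of your own. Each camera call takes 0.05 s, during which the arm holds its last target. There are 200 camera calls.

## Task

Load the loose aluminium module into the one empty nest of the soak tray, and shut its cover again. Find that nest with all covers shut, by pressing the tell-tale pins: a pin goes all the way down only where nothing lies below, over a module it stops after a few millimetres. The other modules are under test, so lift no cover whose pin has not gone fully down; at the end the module lies flat in its nest and all four covers are fully shut.

Things in the scene. Friction and masses are not known exactly. Their poses are not given: they have to be found in the camera images.
- module: The module to load: a plain aluminium box with a gold connector, lying loose on the desk left of the tray. 56 mm wide (its x), 114 mm long with connectors (its y), 26 mm high, 0.25 to 0.5 kg. Origin: centre of the underside; the solid body runs from y = -48 to +57 mm. It may lie in a nest either way round. Grasp it across its 56 mm width.
- tray: Soak tray fixed to the desk: plate 154 (its x) by 376 mm (y) with four like nests in a row along y, 92 mm apart, each under a grey cover. Three nests hold a module like the loose one, one is empty; shut covers look alike. Origin: centre of the underside, at desk level; x points away from the robot to the hinges, y to the left, both within 0.15 rad of the world's.
- nest_1 (a point): Centre of the floor of the leftmost nest, 8 mm above the desk. Pocket 122 mm (tray x) by 59.5 mm (tray y), walls 8 mm high, the upper 3 mm flared as a lead-in. A seated module lies with the middle of its solid body about here, underside on the floor, long side along tray x, with a few mm of play lengthwise; 18 mm of its sides stand above the walls.
- head_1 (a point): Centre of the top of the tell-tale pin in the middle of the leftmost cover (straight above the nest's centre when shut): steel, 12 mm in diameter, its top 52 mm above the desk while up. Moves with pin and cover.
- pin_1 (a joint): How far the leftmost cover's pin is pushed in, m. 0 = 10 mm proud of the cover (so at the start, whatever lies below). It stops dead at 0.003 over a module; over an empty nest it goes on to 0.009, level with its bush. It takes 2.5 N, has no spring and stays where pushed; a module below pushes it up again as the cover is closed.
- cover_1 (a joint): Angle of the leftmost cover, rad: 0 = shut, grows as its near edge is lifted up and over to 2.05 at the stop. The cover is 134 (tray x) by 72 mm, top 42 mm above the desk, 20 mm from its neighbour. Hinge line along tray y, 67 mm beyond the nest's centre, 16 mm above the desk. Stiff (0.12 N m): it stays where it is left.
- grip_1 (a point): Middle of the round black cross-bar ending the leftmost cover's tongue: 26 mm long (tray y), 13 mm thick, 30 mm above the desk when shut, 160 mm nearer than the hinge line, 26 mm out from the cover's near wall. Pinched at its two ends (fingers apart along tray y) it swivels between the pads as the cover swings. Moves with the cover.
- nest_2 (a point): Centre of the floor of the second from the left nest, 8 mm above the desk. Pocket 122 mm (tray x) by 59.5 mm (tray y), walls 8 mm high, the upper 3 mm flared as a lead-in. A seated module lies with the middle of its solid body about here, underside on the floor, long side along tray x, with a few mm of play lengthwise; 18 mm of its sides stand above the walls.
- head_2 (a point): Centre of the top of the tell-tale pin in the middle of the second from the left cover (straight above the nest's centre when shut): steel, 12 mm in diameter, its top 52 mm above the desk while up. Moves with pin and cover.
- pin_2 (a joint): How far the second from the left cover's pin is pushed in, m. 0 = 10 mm proud of the cover (so at the start, whatever lies below). It stops dead at 0.003 over a module; over an empty nest it goes on to 0.009, level with its bush. It takes 2.5 N, has no spring and stays where pushed; a module below pushes it up again as the cover is closed.
- cover_2 (a joint): Angle of the second from the left cover, rad: 0 = shut, grows as its near edge is lifted up and over to 2.05 at the stop. The cover is 134 (tray x) by 72 mm, top 42 mm above the desk, 20 mm from its neighbour. Hinge line along tray y, 67 mm beyond the nest's centre, 16 mm above the desk. Stiff (0.12 N m): it stays where it is left.
- grip_2 (a point): Middle of the round black cross-bar ending the second from the left cover's tongue: 26 mm long (tray y), 13 mm thick, 30 mm above the desk when shut, 160 mm nearer than the hinge line, 26 mm out from the cover's near wall. Pinched at its two ends (fingers apart along tray y) it swivels between the pads as the cover swings. Moves with the cover.
- nest_3 (a point): Centre of the floor of the third from the left nest, 8 mm above the desk. Pocket 122 mm (tray x) by 59.5 mm (tray y), walls 8 mm high, the upper 3 mm flared as a lead-in. A seated module lies with the middle of its solid body about here, underside on the floor, long side along tray x, with a few mm of play lengthwise; 18 mm of its sides stand above the walls.
- head_3 (a point): Centre of the top of the tell-tale pin in the middle of the third from the left cover (straight above the nest's centre when shut): steel, 12 mm in diameter, its top 52 mm above the desk while up. Moves with pin and cover.
- pin_3 (a joint): How far the third from the left cover's pin is pushed in, m. 0 = 10 mm proud of the cover (so at the start, whatever lies below). It stops dead at 0.003 over a module; over an empty nest it goes on to 0.009, level with its bush. It takes 2.5 N, has no spring and stays where pushed; a module below pushes it up again as the cover is closed.
- cover_3 (a joint): Angle of the third from the left cover, rad: 0 = shut, grows as its near edge is lifted up and over to 2.05 at the stop. The cover is 134 (tray x) by 72 mm, top 42 mm above the desk, 20 mm from its neighbour. Hinge line along tray y, 67 mm beyond the nest's centre, 16 mm above the desk. Stiff (0.12 N m): it stays where it is left.
- grip_3 (a point): Middle of the round black cross-bar ending the third from the left cover's tongue: 26 mm long (tray y), 13 mm thick, 30 mm above the desk when shut, 160 mm nearer than the hinge line, 26 mm out from the cover's near wall. Pinched at its two ends (fingers apart along tray y) it swivels between the pads as the cover swings. Moves with the cover.
- nest_4 (a point): Centre of the floor of the rightmost nest, 8 mm above the desk. Pocket 122 mm (tray x) by 59.5 mm (tray y), walls 8 mm high, the upper 3 mm flared as a lead-in. A seated module lies with the middle of its solid body about here, underside on the floor, long side along tray x, with a few mm of play lengthwise; 18 mm of its sides stand above the walls.
- head_4 (a point): Centre of the top of the tell-tale pin in the middle of the rightmost cover (straight above the nest's centre when shut): steel, 12 mm in diameter, its top 52 mm above the desk while up. Moves with pin and cover.
- pin_4 (a joint): How far the rightmost cover's pin is pushed in, m. 0 = 10 mm proud of the cover (so at the start, whatever lies below). It stops dead at 0.003 over a module; over an empty nest it goes on to 0.009, level with its bush. It takes 2.5 N, has no spring and stays where pushed; a module below pushes it up again as the cover is closed.
- cover_4 (a joint): Angle of the rightmost cover, rad: 0 = shut, grows as its near edge is lifted up and over to 2.05 at the stop. The cover is 134 (tray x) by 72 mm, top 42 mm above the desk, 20 mm from its neighbour. Hinge line along tray y, 67 mm beyond the nest's centre, 16 mm above the desk. Stiff (0.12 N m): it stays where it is left.
- grip_4 (a point): Middle of the round black cross-bar ending the rightmost cover's tongue: 26 mm long (tray y), 13 mm thick, 30 mm above the desk when shut, 160 mm nearer than the hinge line, 26 mm out from the cover's near wall. Pinched at its two ends (fingers apart along tray y) it swivels between the pads as the cover swings. Moves with the cover.

How it is judged:
By the outcome, as a careful person would: the job done as asked, in the order asked, and still so for the second after the job is handed in, with the robot touching nothing.
It also fails if it takes over 72 s, if anything falls off the work surface, if the arm or the gripper's body presses on something with over 40 N, if the wrist force passes 120 N, or if a joint passes its speed limit or range.

## Working session

There is one attempt and no reset: what is moved stays moved. The work goes in short steps, Python scripts to look and compute and a tool call to move; the robot and the scene stay as the last step left them, time stands still between calls to the robot, and variables do not carry over. Pictures are saved under pics/ and viewed, at most 10 in all, crops included, and the job is handed in when it is done.

Besides the shell and the picture viewer there is one more tool, called after "Call:" as name(argument=value, ...) on one line, values as JSON. jog_arm: Moves the arm, as the interface text tells. Its arguments: {"type":"object","properties":{"motion":{"type":"array"},"force":{"type":"number"}},"required":["motion"]}

```bash
mkdir -p pics; cat > h.py <<'E'
import numpy as np, cv2
from cell import *
from scipy.spatial.transform import Rotation as R
def ray(name,px,P=None):
    P=P or camera_params(name); f=192/np.tan(np.radians(P["vertical_fov"])/2); T=np.array(P["T"])
    d=np.array([px[0]-P["cx"],px[1]-P["cy"]])
    if name=="wrist":
        r=np.hypot(*d); t=r/f; v=np.array([*(d/max(r,1e-9)*np.sin(t)),np.cos(t)])
    else: v=np.array([*(d/f),1.])
    return T[:3,3],T[:3,:3]@v
def atz(name,px,z,P=None):
    o,v=ray(name,px,P); return o+v*(z-o[2])/v[2]
def save(name,fn):
    im=get_image(name); cv2.imwrite("pics/"+fn,im[:,:,::-1]); return im
def tool(p):  # world point -> shift in tool axes from measured pose
    s=observe(); return R.from_rotvec(s["ee_rot"]).inv().apply(np.array(p)-s["position"])
E
python3 - <<'E'
from h import *
print(observe(),grasp_offset)
ims=[save(n,n+"0.png") for n in("top","side")]
cv2.imwrite("pics/both.png",cv2.resize(np.hstack(ims),(800,300))[:,:,::-1])
for q,z in(("head_1",.052),("grip_1",.03),("module",.026)):
  for d in silhouettes(q,"top"): print(q,round(d["p"],2),d["pixel"],atz("top",d["pixel"],z).round(4),d["mask"].sum())
for n in("top","side"):
  p=camera_params(n);print(n,p["vertical_fov"],np.array(p["T"]).round(3))
E
```

```text
{'clock': 0.0, 'joints': array([-1.40458173,  0.43521153,  0.02497505,  1.57407066, -0.01163475,
        1.13399124, -0.075134  ]), 'dq': array([-1.01487304e-03,  3.41742871e-04,  4.88600624e-04, -1.48106934e-05,
        8.04901072e-04,  5.59363769e-04,  5.04988823e-04]), 'joint_efforts': array([ 3.65349479e-04, -6.67839146e+01,  9.85334292e-01, -3.14464545e+01,
       -6.04163460e-02,  4.29392047e-02,  1.89485336e-04]), 'position': array([0.16590518, 0.60206361, 0.22596232]), 'ee_rot': array([-4.21156625e-01, -3.11313594e+00,  2.40717479e-03]), 'force': array([-0.20873894, -0.39314348, -0.04605267]), 'ft_torque': array([ 0.0270747 , -0.0336318 , -0.01971944]), 'gripper_force': 0.0, 'width': 1.001459381549661} 0.0188
head_1 0.41 [305.1, 180.7] [ 0.5525 -0.1157  0.052 ] 11904
grip_1 0.78 [249.1, 185.1] [0.5465 0.0058 0.03  ] 2134
grip_1 0.73 [369.6, 179.9] [ 0.5584 -0.2619  0.03  ] 2346
grip_1 0.71 [290.2, 180.5] [ 0.5569 -0.0853  0.03  ] 2244
grip_1 0.57 [331.1, 178.7] [ 0.561  -0.1763  0.03  ] 2283
module 0.95 [145.7, 203.8] [0.5053 0.2332 0.026 ] 1313
top 43.589482919954655 [[-1.000e-03 -9.870e-01  1.590e-01  3.690e-01]
 [-1.000e+00 -1.000e-03 -1.200e-02  1.000e-02]
 [ 1.200e-02 -1.590e-01 -9.870e-01  1.077e+00]
 [ 0.000e+00  0.000e+00  0.000e+00  1.000e+00]]
side 42.688016616670524 [[ 0.973 -0.153  0.171  0.342]
 [-0.229 -0.601  0.766 -0.876]
 [-0.014 -0.785 -0.62   0.8  ]
 [ 0.     0.     0.     1.   ]]
```

View pics/top0.png

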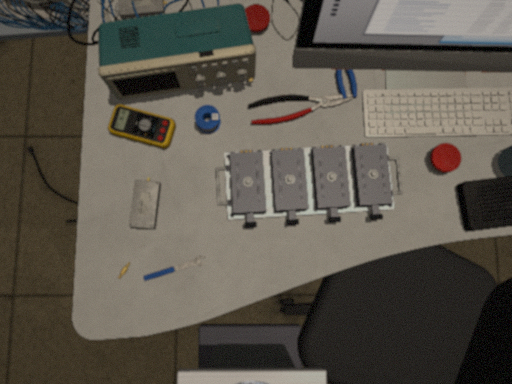

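View pics/side0.png

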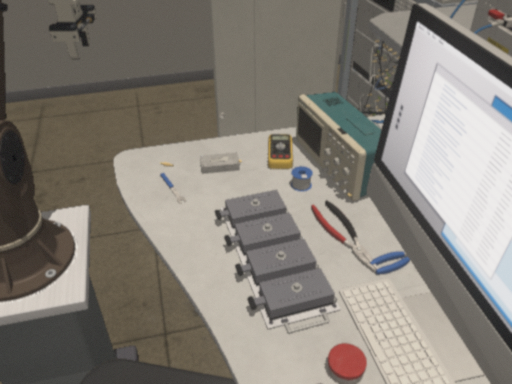

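The top view shows the loose module at (145,204) and the tray with covers at x≈248, 290, 331 and 372, pins near row 178 and cross-bars near row 218. The side view agrees. I'll zoom in on the tray.

```bash
python3 - <<'E'
from h import *
im=cv2.imread("pics/top0.png")
cv2.imwrite("pics/crop1.png",cv2.resize(im[140:235,215:410],(780,380),interpolation=cv2.INTER_CUBIC))
for d in silhouettes("module","top")[:1]:
  print(cv2.minAreaRect(np.argwhere(d["mask"])[:,::-1].astype(np.float32)))
for q in("tray","pin_1","cover_1","nest_1"):
  for d in silhouettes(q,"top"):
    print(q,round(d["p"],2),d["pixel"],d["mask"].sum(),cv2.minAreaRect(np.argwhere(d["mask"])[:,::-1].astype(np.float32)))
E
```

```text
((145.05142211914062, 204.1988983154297), (27.823551177978516, 49.00912094116211), 7.305758953094482)
tray 0.91 [307.5, 181.8] 11828 ((308.30450439453125, 185.14889526367188), (77.31857299804688, 184.97723388671875), 86.66152954101562)
pin_1 0.51 [290.8, 180.5] 2204 ((289.5228576660156, 187.31979370117188), (75.94935607910156, 33.628604888916016), 85.91438293457031)
pin_1 0.29 [250.5, 185.1] 2141 ((247.779296875, 189.57876586914062), (75.61698913574219, 33.028106689453125), 86.3086166381836)
cover_1 0.94 [370.4, 180.6] 2339 ((372.16900634765625, 182.02760314941406), (76.81707000732422, 37.03828430175781), 85.2363510131836)
cover_1 0.71 [290.4, 185.3] 2201 ((289.49761962890625, 187.22018432617188), (75.87757873535156, 33.732234954833984), 85.42607879638672)
cover_1 0.6 [306.5, 183.9] 12111 ((308.1969909667969, 185.03915405273438), (78.6382064819336, 185.2918701171875), 87.20729064941406)
cover_1 0.56 [250.0, 180.2] 2052 ((247.5345001220703, 189.54034423828125), (75.59085083007812, 33.017913818359375), 86.34777069091797)
cover_1 0.56 [329.6, 178.1] 2187 ((330.8152160644531, 184.624755859375), (75.54102325439453, 34.175384521484375), 85.03025817871094)
nest_1 0.88 [305.2, 181.5] 12119 ((307.81414794921875, 184.77403259277344), (78.65829467773438, 186.0453338623047), 86.09950256347656)
```

View pics/crop1.png

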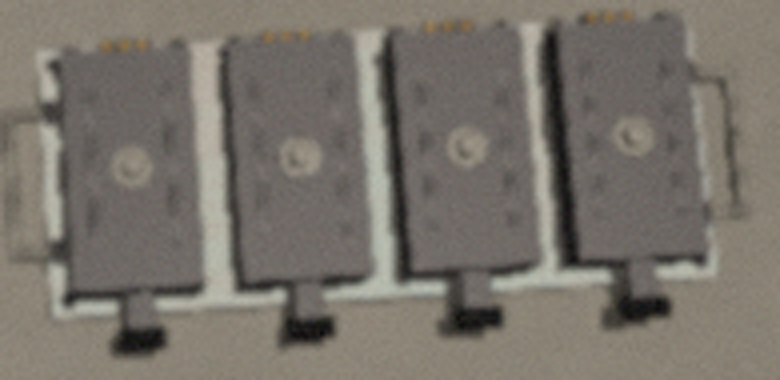

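The crop shows the pin bushes at crop (131,166), (299,157), (466,147) and (632,136), and the bars at about (140,335), (308,327), (472,316) and (640,305).

```bash
cat > est.py <<'E'
from h import *
P=camera_params("top")
H=np.array([atz("top",(215+u/4,140+v/4),.048,P)[:2] for u,v in((131,166),(299,157),(466,147),(632,136))])
G=np.array([atz("top",(215+u/4,140+v/4),.03,P)[:2] for u,v in((140,335),(308,327),(472,316),(640,305))])
k=np.array([1.5,.5,-.5,-1.5])*.092
A=np.vstack([np.c_[np.zeros(4),k],np.c_[-.093*np.ones(4),k]]);B=np.vstack([H,G])
a=A-A.mean(0);b=B-B.mean(0);th=np.arctan2((a[:,0]*b[:,1]-a[:,1]*b[:,0]).sum(),(a*b).sum())
M=np.array([[np.cos(th),-np.sin(th)],[np.sin(th),np.cos(th)]])
t=B.mean(0)-M@A.mean(0)
heads=[t+M@[0,q] for q in k]; grips=[t+M@[-.093,q] for q in k]
E
python3 - <<'E'
from est import *
print("th",th,"heads",np.round(heads,4).tolist(),"grips",np.round(grips,4).tolist());print(((B-(A@M.T+t))*1000).round(1).tolist())
for a in("top",):
  d=silhouettes("module",a)[0];r=cv2.minAreaRect(np.argwhere(d["mask"])[:,::-1].astype(np.float32))
  c=np.array([atz("top",p,.02)[:2] for p in cv2.boxPoints(r)]);print(c.round(4).tolist(),c.mean(0))
s=observe();print(R.from_rotvec(s["ee_rot"]).as_matrix().round(3))
for i,h in enumerate(heads):print(tool([*h,.075]).round(4))
P=camera_params("wrist");print(P["vertical_fov"],P["T"])
E
```

```text
th 0.05970990376331597 heads [[0.5523, 0.0098], [0.5578, -0.082], [0.5632, -0.1739], [0.5687, -0.2657]] grips [[0.4594, 0.0042], [0.4649, -0.0876], [0.4704, -0.1794], [0.4759, -0.2713]]
[[-0.9, -1.0], [-1.4, -0.7], [-1.2, -0.2], [-0.5, 0.5], [1.5, -0.4], [0.3, -0.4], [0.8, 1.4], [1.4, 0.7]]
[[0.4553, 0.2712], [0.5638, 0.2617], [0.5558, 0.2], [0.4475, 0.2106]] [0.50559815 0.23588879]
[[-0.964  0.266  0.   ]
 [ 0.266  0.964  0.   ]
 [ 0.     0.    -1.   ]]
[-0.5299 -0.4688  0.1517]
[-0.5596 -0.5559  0.1517]
[-0.5893 -0.643   0.1517]
[-0.619  -0.7301  0.1517]
65.70646984690485 [[ 2.65206187e-01  9.19055943e-01  2.91550770e-01  8.74189359e-02]
 [ 9.64191457e-01 -2.52566498e-01 -8.09011681e-02  6.24026149e-01]
 [-7.16742306e-04  3.02566252e-01 -9.53128087e-01  3.84874860e-01]
 [ 0.00000000e+00  0.00000000e+00  0.00000000e+00  1.00000000e+00]]
```

Call:
jog_arm(motion=[[[-0.03,-0.027,0,0,0,-0.05,1],[-0.06,-0.053,0,0,0,-0.1,1],[-0.09,-0.08,0,0,0,-0.15,1],[-0.12,-0.107,0,0,0,-0.2,1],[-0.15,-0.133,0,0,0,-0.25,1],[-0.18,-0.16,0,0,0,-0.3,1],[-0.21,-0.187,0,0,0,-0.329,1],[-0.24,-0.213,0,0,0,-0.329,1],[-0.27,-0.24,0,0,0,-0.329,1],[-0.3,-0.265,0,0,0,-0.329,1]]], force=20)

```text
clock: 1.38
position: [0.3856, 0.2654, 0.2271]
ee_rot: [-0.094, 3.14, 0.001]
force: [0.0, 1.0, 1.4]
width: 0.326
gripper_force: 0.0
```

Call:
jog_arm(motion=[[[-0.018,-0.033,0.0,0,0,0,1],[-0.036,-0.066,0,0,0,0,1],[-0.054,-0.099,0.0,0,0,0,1],[-0.072,-0.132,0.01,0,0,0,1],[-0.09,-0.165,0.03,0,0,0,1],[-0.108,-0.195,0.05,0,0,0,1],[-0.125,-0.22,0.08,0,0,0,1],[-0.14,-0.245,0.11,0,0,0,1],[-0.151,-0.265,0.14,0,0,0,1],[-0.151,-0.265,0.147,0,0,0,1]]])

```text
clock: 2.22
position: [0.5513, 0.0063, 0.0757]
ee_rot: [0.085, -3.137, 0.005]
force: [-0.9, -0.8, 0.5]
width: 0.003
gripper_force: 0.0
```

```bash
python3 - <<'E'
from est import *
P=camera_params("wrist");im=save("wrist","w1.png")
s=observe();print(s["clock"],s["position"],s["force"],s["width"],tool([*heads[0],.052]).round(4))
f=192/np.tan(np.radians(P["vertical_fov"])/2)
def proj(p):
    T=np.array(P["T"]);c=T[:3,:3].T@(np.array(p)-T[:3,3]);n=np.hypot(c[0],c[1]);t=np.arctan2(n,c[2])
    return (P["cx"]+f*t*c[0]/n,P["cy"]+f*t*c[1]/n)
o=im[:,:,::-1].copy()
for p in [[*h,.052] for h in heads]+[[*g,.03] for g in grips]:
    q=proj(p);cv2.circle(o,(int(q[0]),int(q[1])),2,(0,0,255),1)
cv2.imwrite("pics/w1o.png",o)
E
```

```text
2.2667 [0.55005027 0.00892406 0.07603909] [-0.59018245 -0.70237019 -0.80141977] 0.006204167668152351 [-0.0024  0.0008  0.024 ]
```

View pics/w1o.png

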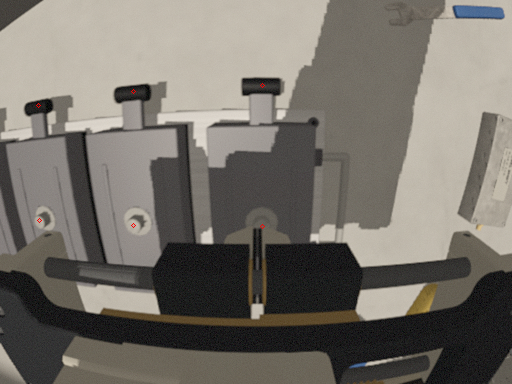

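The projected points land on the bars and pins. Pressing pin 1.

Call:
jog_arm(motion=[[[-0.002,0.001,0.01,0,0,0,1],[-0.002,0.001,0.019,0,0,0,1],[-0.002,0.001,0.024,0,0,0,1],[-0.002,0.001,0.026,0,0,0,1],[-0.002,0.001,0.028,0,0,0,1],[-0.002,0.001,0.028,0,0,0,1]]])

```text
clock: 2.77
position: [0.5535, 0.0138, 0.052]
ee_rot: [-0.096, 3.14, 0.001]
force: [0.6, -0.4, -0.3]
width: 0.006
gripper_force: 0.0
```

Call:
jog_arm(motion=[[[0,0,0.001,0,0,0,1],[0,0,0.002,0,0,0,1],[0,0,0.002,0,0,0,1]]])

```text
clock: 3.02
position: [0.5537, 0.0135, 0.05]
ee_rot: [-0.095, 3.139, 0.001]
force: [0.0, 1.6, 1.8]
width: 0.001
gripper_force: 1.1
```

```bash
python3 - <<'E'
from h import *
for i in range(4):
  s=observe();print(s["clock"],s["position"],s["force"],s["joints"].round(4),s["ee_rot"]);get_image("wrist")
E
```

```text
3.0167 [0.5536882  0.0135263  0.05002361] [0.01307119 1.5797855  1.82664841] [-0.2866  0.5368  0.2301  1.9458 -0.1877  0.6785  1.69  ] [-9.49919913e-02  3.13941053e+00  7.76365277e-04]
3.0667 [0.55368527 0.01341332 0.05003155] [-0.08458426  1.41668406  2.89325888] [-0.2865  0.5368  0.2302  1.9458 -0.1876  0.6786  1.6901] [-9.48417127e-02  3.13947234e+00  6.49679443e-04]
3.1167 [0.55373272 0.01336937 0.0500417 ] [0.26077785 1.88980942 2.82424734] [-0.2865  0.5368  0.2302  1.9457 -0.1876  0.6786  1.6901] [-9.47478610e-02  3.13941591e+00  6.30487075e-04]
3.1667 [0.55370601 0.01331093 0.04999561] [-0.17295626  1.83280051  3.29648745] [-0.2865  0.5369  0.2303  1.9457 -0.1875  0.6786  1.69  ] [-9.47173729e-02  3.13950850e+00  4.81869079e-04]
```

Call:
jog_arm(motion=[[[0,0,0.001,0,0,0,1],[0,0,0.002,0,0,0,1],[0,0,0.003,0,0,0,1],[0,0,0.003,0,0,0,1],[0,0,0.003,0,0,0,1]]])

```text
clock: 3.63
position: [0.554, 0.0132, 0.0487]
ee_rot: [-0.094, 3.139, 0.001]
force: [-7.2, 1.6, 28.1]
width: 0.003
gripper_force: 13.6
```

Pin 1 stopped dead at 3 mm (28 N), so nest 1 is occupied. Next pin.

Call:
jog_arm(motion=[[[0,0,-0.02,0,0,0,1],[0,-0.02,-0.027,0,0,0,1],[0.002,-0.05,-0.027,0,0,0,1],[0.002,-0.08,-0.027,0,0,0,1],[0.002,-0.095,-0.025,0,0,0,1],[0.002,-0.095,-0.015,0,0,0,1],[0.002,-0.095,-0.008,0,0,0,1],[0.002,-0.095,-0.004,0,0,0,1],[0.002,-0.095,-0.001,0,0,0,1],[0.002,-0.095,-0.0005,0,0,0,1]]])

```text
clock: 4.47
position: [0.5567, -0.0813, 0.0487]
ee_rot: [0.096, -3.139, -0.001]
force: [-12.3, -0.7, 34.1]
width: -0.0
gripper_force: 17.1
```

Call:
jog_arm(motion=[[[0,0,0,0,0,0,1],[0,0,0.0005,0,0,0,1],[0,0,0.0005,0,0,0,1]]])

```text
clock: 4.72
position: [0.5568, -0.0814, 0.0487]
ee_rot: [0.096, -3.14, -0.001]
force: [-10.5, -1.8, 33.4]
width: 0.008
gripper_force: 16.7
```

Pin 2 also stopped at 3 mm.

Call:
jog_arm(motion=[[[0,0,-0.02,0,0,0,1],[0,-0.02,-0.027,0,0,0,1],[0,-0.05,-0.027,0,0,0,1],[0,-0.08,-0.027,0,0,0,1],[-0.001,-0.092,-0.025,0,0,0,1],[-0.001,-0.092,-0.015,0,0,0,1],[-0.001,-0.092,-0.008,0,0,0,1],[-0.001,-0.092,-0.004,0,0,0,1],[-0.001,-0.092,-0.001,0,0,0,1],[-0.001,-0.092,-0.001,0,0,0,1]]])

```text
clock: 5.55
position: [0.5632, -0.1717, 0.0467]
ee_rot: [0.098, -3.138, -0.002]
force: [-0.3, 0.0, -0.2]
width: 0.007
gripper_force: 0.0
```

Pin 3 went past 3 mm; pushing on to the end.

Call:
jog_arm(motion=[[[0,-0.002,0.001,0,0,0,1],[0,-0.002,0.002,0,0,0,1],[0,-0.002,0.003,0,0,0,1],[0,-0.002,0.004,0,0,0,1],[0,-0.002,0.005,0,0,0,1],[0,-0.002,0.005,0,0,0,1],[0,-0.002,0.005,0,0,0,1]]])

```text
clock: 6.13
position: [0.564, -0.1752, 0.0432]
ee_rot: [-0.095, 3.14, 0.001]
force: [-1.7, 2.4, 6.6]
width: 0.004
gripper_force: 3.4
```

Call:
jog_arm(motion=[[[0,0,0.001,0,0,0,1],[0,0,0.002,0,0,0,1],[0,0,0.002,0,0,0,1],[0,0,0.002,0,0,0,1]]])

```text
clock: 6.47
position: [0.5642, -0.1752, 0.0427]
ee_rot: [-0.095, 3.139, 0.001]
force: [-7.4, 4.6, 24.7]
width: 0.005
gripper_force: 12.4
```

Pin 3 is fully down (9 mm), so nest 3 is empty. Moving to its bar.

Call:
jog_arm(motion=[[[0,0,-0.02,0,0,0,1],[0.01,0,-0.04,0,0,0,0.5],[0.03,0,-0.05,0,0,0,0.1],[0.06,0.001,-0.05,0,0,0,-0.1],[0.085,0.001,-0.05,0,0,0,-0.1],[0.094,0.001,-0.05,0,0,0,-0.1],[0.094,0.001,-0.05,0,0,0,-0.1],[0.094,0.001,-0.05,0,0,0,-0.1]]])

```text
clock: 7.13
position: [0.4707, -0.1805, 0.091]
ee_rot: [-0.094, 3.139, -0.0]
force: [0.8, 0.3, 0.1]
width: 0.463
gripper_force: 0.0
```

```bash
cat >> est.py <<'E'
def proj(p,P):
    f=192/np.tan(np.radians(P["vertical_fov"])/2)
    T=np.array(P["T"]);c=T[:3,:3].T@(np.array(p)-T[:3,3]);n=np.hypot(c[0],c[1]);t=np.arctan2(n,c[2])
    return (P["cx"]+f*t*c[0]/n,P["cy"]+f*t*c[1]/n)
E
python3 - <<'E'
from est import *
P=camera_params("wrist");s=observe();im=save("wrist","w2.png")
print(s["clock"],s["position"],s["ee_rot"],s["width"],"to grip",tool([*grips[2],.011]).round(4))
o=im[:,:,::-1].copy()
for p in [[*h,.052] for h in heads]+[[*g,.03] for g in grips]:
    q=proj(p,P);cv2.circle(o,(int(q[0]),int(q[1])),2,(0,0,255),1)
cv2.imwrite("pics/w2o.png",o)
E
```

```text
7.1333 [ 0.47065495 -0.1804977   0.09103972] [-9.37898176e-02  3.13891110e+00 -3.57084259e-04] 0.4626789190820545 to grip [0.001 0.001 0.08 ]
```

View pics/w2o.png

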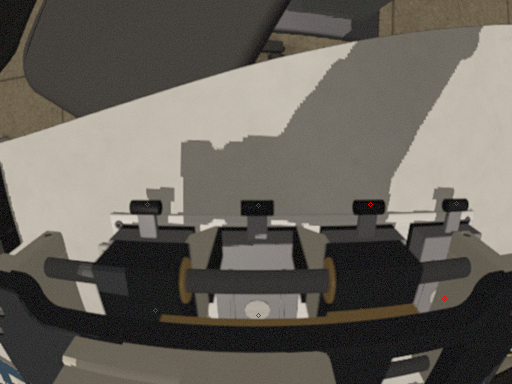

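The bars of covers 4, 3, 2 and 1 show at x = 145, 257, 369 and 455, and the target bar lies under the fingers to within a millimetre or two. Descending and pinching.

Call:
jog_arm(motion=[[[0,0.001,0.025,0,0,0,-0.1],[0,0.001,0.05,0,0,0,-0.1],[0,0.001,0.07,0,0,0,-0.1],[0,0.001,0.08,0,0,0,-0.1],[0,0.001,0.08,0,0,0,-0.1],[0,0.001,0.08,0,0,0,1],[0,0.001,0.08,0,0,0,1],[0,0.001,0.08,0,0,0,1],[0,0.001,0.08,0,0,0,1],[0,0.001,0.08,0,0,0,1]]], force=30)

```text
clock: 8.02
position: [0.4707, -0.1806, 0.0117]
ee_rot: [-0.093, 3.138, -0.003]
force: [0.4, -2.1, 0.8]
width: 0.275
gripper_force: 30.0
```

Call:
jog_arm(motion=[[[-0.002,0,-0.016,0,0,0,1],[-0.006,0,-0.0315,0,0,0,1],[-0.011,0,-0.047,0,0,0,1],[-0.018,0,-0.061,0,0,0,1],[-0.026,0,-0.075,0,0,0,1],[-0.036,0,-0.088,0,0,0,1],[-0.047,0,-0.1,0,0,0,1],[-0.0585,0,-0.1105,0,0,0,1],[-0.0715,0,-0.12,0,0,0,1],[-0.0715,0,-0.12,0,0,0,1]]])

```text
clock: 8.85
position: [0.5433, -0.1761, 0.1333]
ee_rot: [-0.094, 3.137, -0.003]
force: [-5.7, -2.8, 8.1]
width: 0.278
gripper_force: 30.0
```

Call:
jog_arm(motion=[[[-0.014,0,-0.008,0,0,0,1],[-0.0285,0,-0.015,0,0,0,1],[-0.0435,0,-0.02,0,0,0,1],[-0.059,0,-0.024,0,0,0,1],[-0.075,0,-0.026,0,0,0,1],[-0.091,0,-0.0265,0,0,0,1],[-0.107,0,-0.0255,0,0,0,1],[-0.123,0,-0.023,0,0,0,1],[-0.1385,0,-0.0185,0,0,0,1],[-0.1385,0,-0.0185,0,0,0,1]]])

```text
clock: 9.68
position: [0.6829, -0.1675, 0.1501]
ee_rot: [-0.095, 3.135, -0.004]
force: [2.1, -1.5, 8.6]
width: 0.276
gripper_force: 30.0
```

Call:
jog_arm(motion=[[[0,0,0,0,0,0,-0.1],[0,0,0,0,0,0,-0.1],[0,0,0,0,0,0,-0.1],[0,0,-0.02,0,0,0,-0.1],[0,0,-0.05,0,0,0,-0.1],[0.02,0,-0.08,0,0,0,-0.1],[0.05,0.02,-0.08,0,0,0.03,-0.4],[0.08,0.05,-0.08,0,0,0.06,-0.7],[0.1,0.085,-0.08,0,0,0.1,-1],[0.108,0.12,-0.08,0,0,0.152,-1]]])

```text
clock: 10.52
position: [0.5606, -0.0534, 0.2295]
ee_rot: [-0.151, -3.137, -0.001]
force: [0.4, 0.8, 0.4]
width: 0.791
gripper_force: 0.0
```

Call:
jog_arm(motion=[[[0.005,0.035,0,0,0,0,-1],[0.01,0.07,0,0,0,0,-1],[0.015,0.105,0,0,0,0,-1],[0.02,0.14,0.01,0,0,0,-1],[0.025,0.175,0.02,0,0,0,-1],[0.03,0.21,0.03,0,0,0,-1],[0.035,0.245,0.04,0,0,0,-1],[0.04,0.27,0.05,0,0,0,-1],[0.043,0.286,0.05,0,0,0,-1],[0.043,0.286,0.05,0,0,0,-1]]])

```text
clock: 11.35
position: [0.5455, 0.2404, 0.1783]
ee_rot: [-0.134, -3.136, -0.002]
force: [0.0, 0.6, -1.4]
width: 1.004
gripper_force: 0.0
```

```bash
python3 - <<'E'
from est import *
P=camera_params("wrist");s=observe();im=save("wrist","w3.png")
print(s["clock"],s["position"],s["ee_rot"],s["width"])
D=silhouettes("module","wrist")
o=im[:,:,::-1].copy()
for d in D[:2]:
  c,_=cv2.findContours(d["mask"].astype(np.uint8),0,1);c=max(c,key=cv2.contourArea)
  print(d["p"],d["pixel"],d["mask"].sum())
  if d is D[0]:
    for z in(.0,.026):
      W=np.array([atz("wrist",p[0],z,P)[:2] for p in c]);print(z,cv2.minAreaRect((W*1000).astype(np.float32)))
  cv2.drawContours(o,[c],-1,(0,0,255),1)
cv2.imwrite("pics/w3o.png",np.hstack([o,save("top","t3.png")[:,:,::-1]])[:, :][::1])
cv2.imwrite("pics/w3o.png",cv2.resize(cv2.imread("pics/w3o.png"),(800,300)))
E
```

```text
11.35 [0.54546173 0.24043021 0.17826973] [-1.34063065e-01 -3.13626789e+00 -2.45164710e-03] 1.0043955742187125
```

View pics/w3o.png

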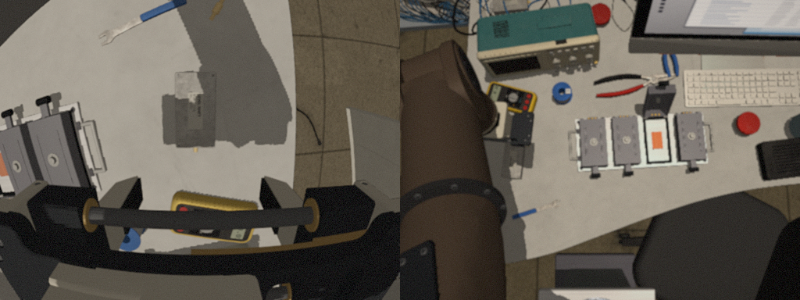

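Cover 3 stays open and its nest is empty, with an orange floor. The module is in shadow at about (250,140) in the wrist picture, gold end down (far from the robot). The network missed it, so I'll read the corners from an enlarged crop.

```bash
python3 - <<'E'
import cv2
im=cv2.imread("pics/w3.png")
c=cv2.resize(im[80:205,200:300],(480,600),interpolation=cv2.INTER_CUBIC)
cv2.imwrite("pics/w3c.png",cv2.convertScaleAbs(c,alpha=1.6))
E
```

```text
(no output)
```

View pics/w3c.png

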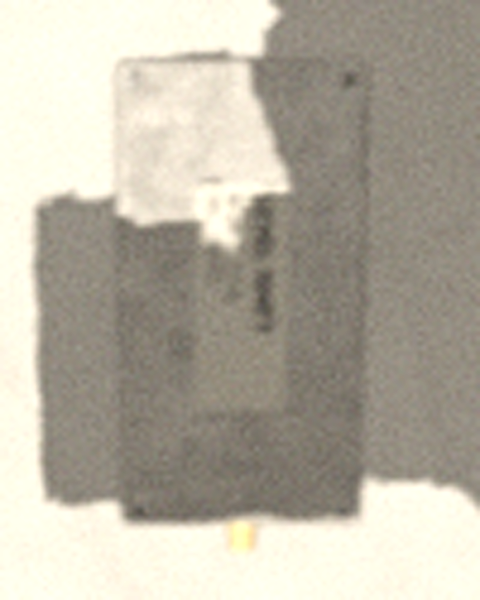

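The body's top corners in the crop are at (115,60), (370,60), (122,518) and (360,518), with the gold connector at (242,537).

```bash
python3 - <<'E'
from est import *
C=[atz("wrist",(200+u/4.8,80+v/4.8),.026)[:2] for u,v in((115,60),(370,60),(122,518),(360,518))]
C=np.array(C);print(C.round(4).tolist());c=C.mean(0)
n=C[:2].mean(0);f=C[2:].mean(0);ax=n-f;print("centre",c,"len",np.linalg.norm(ax),"w",np.linalg.norm(C[0]-C[1]),np.linalg.norm(C[2]-C[3]))
s=observe();m=R.from_rotvec(s["ee_rot"]).as_matrix();print(s["position"],"shift",tool([*c,.006]).round(4))
l=m.T@[*ax,0];print("wz",np.arctan2(l[1],l[0]))
E
```

```text
[[0.4554, 0.208], [0.4607, 0.2626], [0.5582, 0.1979], [0.5631, 0.2522]]
centre [0.50936685 0.23015678] len 0.10306227864989188 w 0.05482902315945509 0.054477701379115506
[0.54778272 0.2343072  0.17937022] shift [ 0.0379 -0.0076  0.1734]
wz 0.006997548692864503
```

```bash
python3 - <<'E'
from est import *
get_image("top");P=camera_params("wrist");s=observe();im=save("wrist","w4.png");g=cv2.cvtColor(im[:,:,::-1].copy(),cv2.COLOR_BGR2GRAY)
old=cv2.imread("pics/w3.png",0);pts=[]
for u,v in((115,60),(370,60),(122,518),(360,518),(242,537)):
  x,y=200+u/4.8,80+v/4.8;xi,yi=int(round(x)),int(round(y));h=8 
  t=old[yi-h:yi+h+1,xi-h:xi+h+1];r=cv2.matchTemplate(g[yi-30:yi+31,xi-30:xi+31],t,cv2.TM_CCOEFF_NORMED)
  _,m,_,l=cv2.minMaxLoc(r);d=(l[0]+h-30,l[1]+h-30);print(round(m,2),d);pts.append((x+d[0],y+d[1]))
C=np.array([atz("wrist",p,.026,P)[:2] for p in pts[:4]]);c=C.mean(0)
ax=C[:2].mean(0)-C[2:].mean(0);print(C.round(4).tolist(),c,np.linalg.norm(ax))
print("gold",atz("wrist",pts[4],.013,P))
m=R.from_rotvec(s["ee_rot"]).as_matrix();l=m.T@[*ax,0];print(s["position"],s["clock"],s["ee_rot"],"shift",tool([*c,.006]).round(4),"wz",np.arctan2(l[1],l[0]))
d=silhouettes("module","wrist");print([(q["p"],q["pixel"]) for q in d])
E
```

```text
0.95 (6, -4)
0.73 (7, -4)
0.91 (6, -3)
0.97 (7, -2)
0.98 (18, -3)
[[0.4523, 0.2142], [0.4575, 0.2697], [0.5557, 0.2044], [0.562, 0.2595]] [0.50687008 0.23691935] 0.10444832148493781
gold [0.56804788 0.2444534  0.013     ]
[0.54809994 0.2337403  0.1795236 ] 11.55 [ 1.46780481e-01  3.13775318e+00 -8.19629030e-04] shift [ 0.0416 -0.0005  0.1736] wz 0.002686792466185405
[(0.66, [255.5, 136.6]), (0.43, [9.6, 248.5])]
```

Call:
jog_arm(motion=[[[0.02,0,0.03,0,0,0,-1],[0.0415,0,0.06,0,0,0,-1],[0.0415,0,0.09,0,0,0,-1],[0.0415,0,0.12,0,0,0,-1],[0.0415,0,0.145,0,0,0,-1],[0.0415,0,0.16,0,0,0,-1],[0.0415,0,0.168,0,0,0,-1],[0.0415,0,0.168,0,0,0,-1],[0.0415,0,0.168,0,0,0,-1]]])

```text
clock: 12.4
position: [0.5071, 0.2387, 0.0117]
ee_rot: [0.146, 3.138, 0.0]
force: [0.8, 0.6, 0.3]
width: 1.001
gripper_force: 0.0
```

Call:
jog_arm(motion=[[[0,0,0,0,0,0,1],[0,0,0,0,0,0,1],[0,0,0,0,0,0,1],[0,0,0,0,0,0,1],[0,0,0,0,0,0,1],[0,0,0,0,0,0,1]]], force=25)

```text
clock: 12.9
position: [0.5066, 0.2391, 0.0115]
ee_rot: [0.144, 3.138, 0.0]
force: [0.1, -3.5, 1.0]
width: 0.61
gripper_force: 1.1
```

Call:
jog_arm(motion=[[[0,0,0,0,0,0,1],[0,0,0,0,0,0,1],[0,0,-0.01,0,0,0,1],[0,0,-0.03,0,0,0,1],[0,0,-0.06,0,0,0,1],[0,0,-0.09,0,0,0,1],[-0.005,-0.015,-0.12,0,0,-0.02,1],[-0.012,-0.04,-0.14,0,0,-0.04,1],[-0.02,-0.07,-0.14,0,0,-0.06,1],[-0.028,-0.105,-0.14,0,0,-0.08,1]]])

```text
clock: 13.73
position: [0.5256, 0.133, 0.1533]
ee_rot: [0.012, 3.138, 0.003]
force: [0.3, 0.0, -3.0]
width: 0.596
gripper_force: 25.0
```

Call:
jog_arm(motion=[[[-0.003,-0.035,0,0,0,-0.015,1],[-0.008,-0.07,0,0,0,-0.03,1],[-0.014,-0.105,0,0,0,-0.045,1],[-0.02,-0.14,0,0,0,-0.06,1],[-0.026,-0.175,0,0,0,-0.073,1],[-0.03,-0.205,0,0,0,-0.073,1],[-0.035,-0.23,0,0,0,-0.073,1],[-0.038,-0.25,0,0,0,-0.073,1],[-0.04,-0.26,0,0,0,-0.073,1],[-0.04,-0.26,0,0,0,-0.073,1]]])

```text
clock: 14.57
position: [0.5615, -0.1311, 0.1515]
ee_rot: [-0.09, 3.14, -0.002]
force: [-0.8, 0.3, -3.1]
width: 0.597
gripper_force: 25.0
```

```bash
python3 - <<'E'
from est import *
get_image("top");get_image("top");P=camera_params("wrist");s=observe();im=save("wrist","w5.png")
print(s["clock"],s["position"],s["ee_rot"],s["width"],s["gripper_force"],tool([.5632,-.1749,.05]).round(4),"yaw err",.0605-2*np.arctan2(-s["ee_rot"][0],s["ee_rot"][1])%(2*np.pi))
cv2.imwrite("pics/w5o.png",np.hstack([im,cv2.resize(save("side","s5.png")[100:320,180:360],(314,384))])[:,:800,::-1])
E
```

```text
14.6667 [ 0.5615075  -0.12723031  0.15117024] [ 9.66507592e-02 -3.13967462e+00 -1.58149652e-03] 0.5942640733603233 24.999551475048065 [ 0.0014 -0.0486  0.1011] yaw err -0.0010479362232047595
```

View pics/w5o.png

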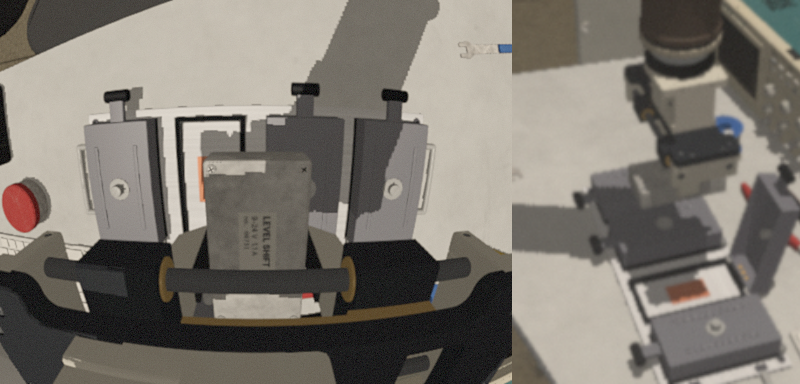

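The module is held squarely above the neighbouring nest, and the pocket's dark rim is visible at x = 178–245, row 117. Moving over the nest and lowering partway.

Call:
jog_arm(motion=[[[0.001,-0.02,0,0,0,0,1],[0.001,-0.04,0,0,0,0,1],[0.001,-0.0485,0,0,0,0,1],[0.001,-0.0485,0.01,0,0,0,1],[0.001,-0.0485,0.03,0,0,0,1],[0.001,-0.0485,0.055,0,0,0,1],[0.001,-0.0485,0.08,0,0,0,1],[0.001,-0.0485,0.1,0,0,0,1],[0.001,-0.0485,0.112,0,0,0,1],[0.001,-0.0485,0.112,0,0,0,1]]])

```text
clock: 15.6
position: [0.5618, -0.1745, 0.0362]
ee_rot: [0.098, -3.135, -0.003]
force: [-1.6, 0.2, -2.5]
width: 0.595
gripper_force: 25.0
```

```bash
python3 - <<'E'
from est import *
get_image("top");get_image("top");P=camera_params("wrist");s=observe();im=save("wrist","w6.png")
print(s["clock"],s["position"],s["ee_rot"],s["force"],tool([.5632,-.1749,.02]).round(4),.0605-2*np.arctan2(-s["ee_rot"][0],s["ee_rot"][1])%(2*np.pi))
c=im[60:260,160:350,::-1]
cv2.imwrite("pics/w6o.png",cv2.resize(c,(570,600)))
E
```

```text
15.7 [ 0.56377727 -0.1759466   0.03922133] [ 9.72876556e-02 -3.13964069e+00 -8.97924935e-04] [-0.73427179  0.37392259 -2.59698676] [0.0011 0.0016 0.02  ] -0.0014539272377807055
```

View pics/w6o.png

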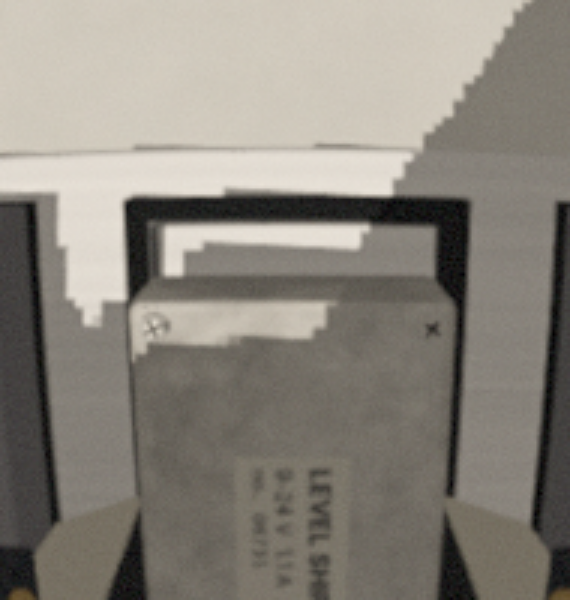

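The module (crop x 138–448 at its base) sits centred in the pocket frame (126–470) to within about 1 mm. Lowering.

Call:
jog_arm(motion=[[[0.001,0.001,0.003,0,0,0,1],[0.001,0.001,0.006,0,0,0,1],[0.001,0.001,0.009,0,0,0,1],[0.001,0.001,0.012,0,0,0,1],[0.001,0.001,0.015,0,0,0,1],[0.001,0.001,0.0175,0,0,0,1],[0.001,0.001,0.0195,0,0,0,1],[0.001,0.001,0.0195,0,0,0,1],[0.001,0.001,0.0195,0,0,0,1]]])

```text
clock: 16.5
position: [0.5626, -0.176, 0.0196]
ee_rot: [0.096, -3.14, -0.0]
force: [-0.1, -1.1, -2.4]
width: 0.595
gripper_force: 25.0
```

Call:
jog_arm(motion=[[[0,0,0.001,0,0,0,1],[0,0,0.0015,0,0,0,1],[0,0,0.0015,0,0,0,1]]])

```text
clock: 16.75
position: [0.5627, -0.176, 0.0194]
ee_rot: [-0.096, 3.14, 0.0]
force: [-4.8, 0.7, 13.4]
width: 0.597
gripper_force: 25.0
```

Seated on the floor. Opening slightly and lifting away.

Call:
jog_arm(motion=[[[0,0,0,0,0,0,-0.38],[0,0,0,0,0,0,-0.38],[0,0,0,0,0,0,-0.38],[0,0,-0.005,0,0,0,-0.38],[0,0,-0.015,0,0,0,-0.38],[0,0,-0.035,0,0,0,-0.38],[0,0,-0.065,0,0,0,-0.38],[0,0,-0.1,0,0,0,-0.2],[0,0,-0.14,0,0,0,-0.1],[0,0,-0.18,0,0,0,-0.1]]])

```text
clock: 17.58
position: [0.562, -0.176, 0.2007]
ee_rot: [0.096, -3.14, 0.0]
force: [0.4, 0.7, -0.6]
width: 0.56
gripper_force: 0.0
```

```bash
python3 - <<'E'
from est import *
get_image("side");P=camera_params("wrist");s=observe();im=save("wrist","w7.png")
print(s["clock"],s["position"],s["ee_rot"],s["width"],s["force"],"to bar",tool([.6829,-.1675,.1501]).round(4),2*np.arctan2(-s["ee_rot"][0],s["ee_rot"][1])%(2*np.pi))
cv2.imwrite("pics/w7o.png",np.hstack([im,cv2.resize(save("side","s7.png")[170:330,210:350],(288,384))])[:,:,::-1])
E
```

```text
17.6333 [ 0.56589867 -0.17742742  0.20917632] [-0.09449257  3.12912709 -0.0040881 ] 0.5552477605213005 [ 3.37277045 -1.69521068  5.77710784] to bar [-0.1165  0.003   0.0573] 0.06037713589165297
```

View pics/w7o.png

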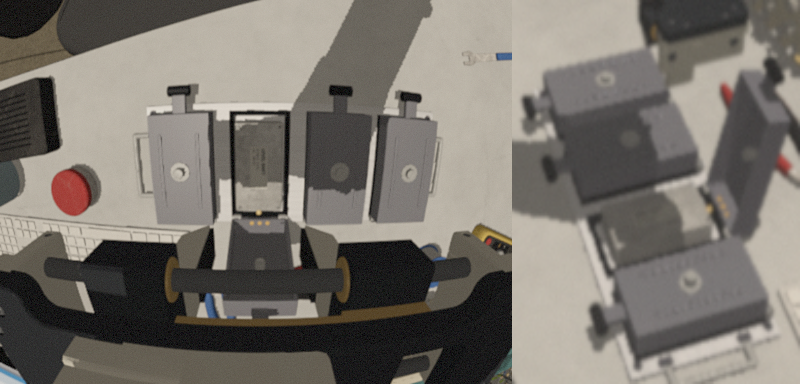

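The module lies flat inside the pocket rim (wrist view 235–287, rows 113–212) and the cover stands open. Going back to the bar.

Call:
jog_arm(motion=[[[-0.015,0,-0.015,0,0,0,-0.1],[-0.04,0,-0.02,0,0,0,-0.1],[-0.07,0.001,-0.02,0,0,0,-0.1],[-0.1,0.001,-0.02,0,0,0,-0.1],[-0.12,0.001,-0.02,0,0,0,-0.1],[-0.12,0.001,-0.02,0,0,0,-0.1],[-0.12,0.001,-0.02,0,0,0,-0.1],[-0.12,0.001,-0.02,0,0,0,-0.1]]])

```text
clock: 18.4
position: [0.6811, -0.168, 0.2174]
ee_rot: [0.095, -3.138, -0.0]
force: [-0.6, -0.4, 0.7]
width: 0.55
gripper_force: 0.0
```

```bash
python3 - <<'E'
from est import *
P=camera_params("top")
s=observe();print(s["position"],s["ee_rot"],"to bar",tool([.6829,-.1675,.1501]).round(4))
E
```

```text
[ 0.68112155 -0.16799265  0.21741449] [ 9.49385042e-02 -3.13808004e+00 -1.56933054e-05] to bar [-0.0019  0.0004  0.0673]
```

Call:
jog_arm(motion=[[[-0.002,0,0.02,0,0,0,-0.1],[-0.002,0,0.04,0,0,0,-0.1],[-0.002,0,0.058,0,0,0,-0.1],[-0.002,0,0.067,0,0,0,-0.1],[-0.002,0,0.067,0,0,0,-0.1],[-0.002,0,0.067,0,0,0,1],[-0.002,0,0.067,0,0,0,1],[-0.002,0,0.067,0,0,0,1],[-0.002,0,0.067,0,0,0,1],[-0.002,0,0.067,0,0,0,1]]], force=30)

```text
clock: 19.23
position: [0.6849, -0.1674, 0.1523]
ee_rot: [-0.096, 3.138, -0.0]
force: [0.6, 1.1, 2.6]
width: 0.278
gripper_force: 30.0
```

Call:
jog_arm(motion=[[[0.0155,0,-0.004,0,0,0,1],[0.031,0,-0.007,0,0,0,1],[0.0475,0,-0.008,0,0,0,1],[0.0635,0,-0.0075,0,0,0,1],[0.0795,0,-0.005,0,0,0,1],[0.095,0,-0.0015,0,0,0,1],[0.11,0,0.0035,0,0,0,1],[0.1245,0,0.0105,0,0,0,1],[0.1385,0,0.0185,0,0,0,1],[0.1385,0,0.0185,0,0,0,1]]])

```text
clock: 20.07
position: [0.5436, -0.1762, 0.1322]
ee_rot: [0.094, -3.139, -0.001]
force: [-2.4, 0.2, 4.4]
width: 0.278
gripper_force: 30.0
```

Call:
jog_arm(motion=[[[0.013,0,0.0095,0,0,0,1],[0.025,0,0.02,0,0,0,1],[0.0355,0,0.032,0,0,0,1],[0.045,0,0.045,0,0,0,1],[0.0535,0,0.059,0,0,0,1],[0.06,0,0.0735,0,0,0,1],[0.0655,0,0.0885,0,0,0,1],[0.0695,0,0.104,0,0,0,1],[0.0715,0,0.118,0,0,0,1],[0.0715,0,0.12,0,0,0,1]]])

```text
clock: 20.9
position: [0.4744, -0.1805, 0.0116]
ee_rot: [0.096, -3.139, -0.001]
force: [-4.9, 0.2, 12.3]
width: 0.278
gripper_force: 30.0
```

Call:
jog_arm(motion=[[[0,0,0.001,0,0,0,1],[0,0,0.002,0,0,0,1],[0,0,0.002,0,0,0,1]]])

```text
clock: 21.15
position: [0.4745, -0.1804, 0.0115]
ee_rot: [0.096, -3.139, -0.001]
force: [-5.3, 0.9, 9.6]
width: 0.279
gripper_force: 30.0
```

Call:
jog_arm(motion=[[[0,0,0.002,0,0,0,1],[0,0,0.003,0,0,0,1],[0,0,0.003,0,0,0,1],[0,0,0.003,0,0,0,1]]])

```text
clock: 21.48
position: [0.4748, -0.1805, 0.01]
ee_rot: [0.095, -3.14, -0.001]
force: [-10.8, 3.0, 32.6]
width: 0.28
gripper_force: 30.0
```

Releasing, then pressing the bar from above with shut fingers to check its height (36.5 mm if shut).

Call:
jog_arm(motion=[[[0,0,-0.005,0,0,0,-0.1],[0,0,-0.005,0,0,0,-0.1],[0,0,-0.005,0,0,0,-0.1],[0,0,-0.03,0,0,0,-0.1],[0.002,0,-0.06,0,0,0,0.2],[0.004,0,-0.06,0,0,0,1],[0.004,0,-0.06,0,0,0,1],[0.004,0,-0.06,0,0,0,1],[0.004,0,-0.055,0,0,0,1],[0.004,0,-0.045,0,0,0,1]]])

```text
clock: 22.32
position: [0.471, -0.1805, 0.052]
ee_rot: [-0.096, 3.14, -0.0]
force: [0.4, 0.1, -1.4]
width: 0.164
gripper_force: 0.0
```

Call:
jog_arm(motion=[[[0,0,0.005,0,0,0,1],[0,0,0.01,0,0,0,1],[0,0,0.013,0,0,0,1],[0,0,0.015,0,0,0,1],[0,0,0.017,0,0,0,1],[0,0,0.017,0,0,0,1]]])

```text
clock: 22.82
position: [0.4704, -0.1806, 0.036]
ee_rot: [0.095, -3.14, -0.001]
force: [-3.7, 1.0, 12.5]
width: 0.004
gripper_force: 6.2
```

Call:
jog_arm(motion=[[[0,0,0.001,0,0,0,1],[0,0,0.0015,0,0,0,1],[0,0,0.0015,0,0,0,1]]])

```text
clock: 23.07
position: [0.4704, -0.1806, 0.0355]
ee_rot: [-0.095, 3.14, 0.001]
force: [-6.2, 2.2, 23.0]
width: 0.004
gripper_force: 11.8
```

Call:
jog_arm(motion=[[[0,0,-0.02,0,0,0,1],[0,0,-0.05,0,0,0,1],[0.02,0,-0.09,0,0,0,1],[0.05,0.02,-0.13,0,0,0,1],[0.08,0.05,-0.17,0,0,0,1],[0.09,0.08,-0.2,0,0,0,1],[0.09,0.08,-0.2,0,0,0,1],[0.09,0.08,-0.2,0,0,0,1]]])

```text
clock: 23.73
position: [0.3758, -0.1036, 0.2381]
ee_rot: [-0.1, 3.134, 0.002]
force: [1.5, -0.0, 0.0]
width: 0.001
gripper_force: 0.0
```

```bash
python3 - <<'E'
from est import *
s=observe();print(s["clock"],s["position"],s["force"])
a=cv2.imread("pics/top0.png",0).astype(float);b=cv2.cvtColor(save("top","end.png"),cv2.COLOR_RGB2GRAY).astype(float)
d=np.abs(cv2.GaussianBlur(a-b,(0,0),1))
for u in(248,290,331,373): print(u,[round(d[r-3:r+4,u-17:u+18].mean(),1) for r in range(155,226,8)])
E
```

```text
23.7333 [ 0.37578999 -0.10359594  0.23808943] [ 1.50166424 -0.00162111  0.01499368]
248 [np.float64(11.4), np.float64(11.1), np.float64(11.0), np.float64(12.0), np.float64(11.8), np.float64(11.2), np.float64(11.3), np.float64(10.3), np.float64(12.9)]
290 [np.float64(11.4), np.float64(11.2), np.float64(11.3), np.float64(11.8), np.float64(10.9), np.float64(10.9), np.float64(11.1), np.float64(12.4), np.float64(11.1)]
331 [np.float64(11.8), np.float64(11.3), np.float64(11.9), np.float64(11.8), np.float64(11.2), np.float64(11.0), np.float64(14.2), np.float64(59.5), np.float64(55.4)]
373 [np.float64(10.9), np.float64(11.1), np.float64(11.6), np.float64(11.2), np.float64(10.7), np.float64(10.5), np.float64(10.3), np.float64(15.5), np.float64(56.3)]
```

```bash
python3 -c "
from cell import *
print(sign_off())"
```

```text
the job is handed in; nothing more can be done
None
```

I loaded the module into nest 3, the only nest of the three I tested whose pin went fully down (nest 4 was not pressed), shut its cover again, lifted no other cover, and handed the job in at 23.7 s.

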